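Lay down the scoop, then open and hold up the drink bottle's safety cap

ROBOT

A 6-joint arm with a two-finger parallel gripper is mounted at the origin on the work surface. World frame = base frame: x ahead of the robot, y to its left, z up, the work surface at z = 0. Lengths are in m, angles in rad, forces in N, time in s.
With the tool pointing down it reaches from about 0.35 to 0.975 m from the base axis. Payload 4.9 kg.
Tool frame: the origin (TCP) lies on the mounting face of the last link; the fingertips stand 173 mm ahead of it and the grasp point (between the pads) lies 155 mm ahead of it (r.hold_point_z is the distance from the TCP to the grasp point, in m); z points along the fingers, y is the line along which they close (so a half turn about z gives the same grasp; the last joint's range is limited). The gripper opens to 85 mm and grips with 20 to 120 N. Pads are 22 mm wide; open, the fingers measure 114 mm over their backs; the gripper's body (76 mm by 85 mm) begins 54 mm behind the grasp point. The pads swing forward as they close: fully open they stand 13 mm farther back than shut.
Start: joints at [-0.119, 0.053, 1.613, -0, 1.476, -0.119], TCP at [0.625, 0, 0.405] pointing down, gripper open.
Joint ranges: [-3.01, 3.01], [-1.01, 2.22], [0.06, 2.58], [-1.02, 4.17], [0.09, 2.62], [-3.14, 3.14]. Speed limits (rad/s): [2.57, 2.57, 3.14, 3.14, 3.14, 3.14].

INTERFACE

Orientations are given as a rotation vector (axis times angle).
In Python, from cell import r, imaging gives the robot as it stands.
- The arm moves only by the shell command python3 -m crank 'ROWS' [FORCE]. ROWS is JSON, a list of rows, each a list of 7 numbers: the shift along the tool's x, y, z in mm, then the turn, a rotation vector about the tool's x, y, z in rad, then the finger opening in mm, from 0 to 85.4. A call has 1 to 10 rows; each row is the pose to reach, as a shift and turn from the pose commanded when the call began, along the tool's axes at that moment; what a row does not reach only later rows make up. A row lasts 1/10 s, in which the tool goes at most 50 mm and 8.59 degrees, less where a joint would pass 70% of its speed; a pose out of reach is approached as far as the arm can. A call with a gripper value outside its range is refused whole. The fingers move at their own pace and stop on an object; FORCE is the grip in N (left out, the last holds). Time passes only in rows, so rows that repeat a pose let the fingers close. It gives the time, the measured TCP pose, the force, the opening and the grip force at its end, in the units of the state.
- r.state(): the state, without advancing time (a new reading comes with each control period).
- imaging.camera(name): name is "scene" or "side" or "wrist"; returns the picture (480x640x3 uint8, red, green, blue); there is no depth.
- imaging.camera_params(name): a dict with "fx", "fy", "cx", "cy" (pixels), "dist" ([k1, k2, p1, p2, k3] as OpenCV has them; the pictures are not rectified), "world_to_cam" (4x4, takes a point from world to camera coordinates). Camera axes: x right, y down, z forward; pixel columns grow to the right and rows downward; lengths in m; the calibration is good to about 2 mm. A picture is of the moment at which its call begins: read the wrist's pose just before it. camera_params takes no time and is no camera call; for the wrist camera it gives the pose at the moment of the call.
- r.finish_job(): hands the job in; it is judged then, once.
The state is a dict: "time": time; "joint_positions": joint angles; "joint_velocities": joint speeds; "joint_efforts": joint torques, N m; "tcp_pos": TCP position; "eef_rot": TCP orientation; "ft_force": force on the tool from outside, world axes, zero at the start; "torque": the same for the moment, N m; "opening": finger opening in m; "grasp_force": force on a finger pad.
Only numpy, scipy, OpenCV 4.12 (cv2) and the standard library are available. Lean on these libraries where they do the work, as an engineer would, in place of code of your own. Each camera call takes 0.05 s, during which the arm holds its last target. There are 200 camera calls.

TASK

Get the turquoise drink bottle ready for dosing: first lay the yellow measuring scoop, without dropping it, flat and centred on the empty pale strip of the cork mat, parallel to the fork and pointing the same way (bowl towards the end where the tines point), and let go of it. Then grip the bottle's white safety cap, press it down, keep it pressed while you twist it about a sixth of a turn anticlockwise (seen from above) until it is free, and lift it off. Finish while still holding the cap level, about 5 cm straight above the bottle's mouth, and leave everything else in the tray where it stands.

Things in the scene. Friction and masses are not known exactly. Their poses are not given: they have to be found in the camera images.
- tray: grey plastic pull-out tray, 420 (x) x 800 (y) x 35 mm high, walls and floor 6 mm thick, fixed; origin under its centre on the bench; everything below stands in it, its inner floor is 6 mm above its origin
- scoop: yellow plastic measuring scoop, loose, 30 g, lying flat on the tray floor; 139 mm long along its own x: a straight handle 12 mm wide and 10 mm high from x = -69 to +37 mm, then a round open bowl 38 mm across and 16 mm high centred at x = +51 mm; origin on its underside in the middle of its length; z up
- scoop_grip (a point): point on the scoop's handle at its middle height (5 mm above its underside), 10 mm from the scoop's origin towards the bowl, near the centre of mass: good place to pinch across the handle (along the scoop's y, 12 mm wide)
- scoop_bowl (a point): centre of the scoop's bowl, 51 mm from the scoop's origin along its +x, 8 mm above its underside
- fork: steel fork, loose, lying flat on the mat on the other pale strip; 149 mm long, 24 mm wide at the tines, 4 mm thick; origin on its underside near the middle, x points along it towards the tines
- strip (a point): centre of the empty pale strip on the top face of the cork mat (mat 180 x 160 x 5 mm, fixed on the tray floor); strip 165 mm along its x by 55 mm along its y, its x pointing roughly the fork's way; the fork's strip is centred 75 mm from it in -y
- bottle: turquoise aluminium drink bottle, 68 mm in diameter, fixed upright in a black ring holder 84 mm across so that it neither turns nor tips; origin at the centre of its underside, on the tray floor; shoulder slopes up from 133 mm to 155 mm above the origin, mouth 173 mm above it; z up, x the direction of the red mark on the locked cap
- mouth (a point): centre of the bottle's mouth (rim of the neck), 173 mm above the bottle's origin; the sprung sealing ring, 25 mm across, stands up to 13 mm above it
- cap: white round safety cap, loose, 35 g, 50 mm across, 32 mm high, red mark on top along own x; origin at the centre of its underside, z up. Locked, its underside is 163 mm and its top 195 mm above the bottle's origin. Pressed 4.5 mm or more it turns anticlockwise seen from above, is free from 43 degrees, stops at about 64 (aim for 52 to 60); eased, it then rises 3 mm above locked height and lifts off
- seal (a joint): travel (m) of the white sprung sealing ring in the bottle's mouth, under the cap: 0.003 with the cap locked, growing as the cap is pressed, 0.0075 where the cap can turn, 0.0105 at the hard stop, 0 with the cap freed. The spring pushes up with 3.6 N at the locked height and 0.8 N more per mm
- cap_grip (a point): point on the cap's axis 26 mm above its underside, the middle of its solid crown (20 to 32 mm above the underside): the height to grip it, from any side
- lunchbox: blue lunchbox with white lid and orange latch clips, 127 x 188 x 56 mm, bystander at the back of the tray; origin under its centre
- snack_cup: white silicone snack cup, 72 mm across, 50 mm high, bystander; origin under its centre
- tin: flat round steel tin, 72 mm across, 34 mm high, bystander; origin under its centre
- jar: small amber jar with white lid, 62 mm across, 60 mm high, bystander; origin under its centre
Not all that is in view belongs to the job. What is meant by the fork is not orange, and is the smaller of those in its own colour.

How it is judged:
By the outcome, as a careful person would: the job done as asked, in the order asked, and still so for the second after the job is handed in, while the arm keeps its last pose, push and grip.
It also fails if it takes over 58 s, if anything falls off the work surface, if the arm or the gripper's body presses on something with over 40 N, if the wrist force passes 120 N, or if a joint passes its speed limit or range.

## Working session

There is one attempt and no reset: what is moved stays moved. The work goes in short steps, Python scripts to look and compute and a shell command to move; the robot and the scene stay as the last step left them, time stands still between calls to the robot, and variables do not carry over. Pictures are saved under pics/ and viewed, at most 10 in all, crops included, and the job is handed in when it is done.

```bash
ls; mkdir -p pics; python3 - <<'E'
from cell import r, imaging
import cv2, numpy as np
for n in ("scene","side","wrist"):
    p=imaging.camera_params(n); print(n,{k:np.round(v,4).tolist() for k,v in p.items()})
    cv2.imwrite(f"pics/{n}0.png",imaging.camera(n)[:,:,::-1])
s=r.state();print(s['time'],s['tcp_pos'],s['eef_rot'],s['opening'])
E
```

```text
pics
scene {'fx': 557.5932, 'fy': 557.5932, 'cx': 319.1783, 'cy': 230.5541, 'dist': [-0.1663, 0.0, 0.0, 0.0, 0.0], 'world_to_cam': [[-0.6665, 0.7454, 0.0112, 0.4104], [0.576, 0.5245, -0.627, -0.1329], [-0.4733, -0.4115, -0.7789, 1.4467], [0.0, 0.0, 0.0, 1.0]]}
side {'fx': 604.7147, 'fy': 604.7147, 'cx': 326.7793, 'cy': 249.1847, 'dist': [-0.1569, 0.0, 0.0, 0.0, 0.0], 'world_to_cam': [[0.9863, -0.165, 0.003, -0.5224], [-0.107, -0.653, -0.7498, 0.0889], [0.1256, 0.7392, -0.6617, 1.519], [0.0, 0.0, 0.0, 1.0]]}
wrist {'fx': 407.3984, 'fy': 407.3984, 'cx': 321.9051, 'cy': 235.7463, 'dist': [-0.0493, 0.0, 0.0, 0.0, 0.0], 'world_to_cam': [[1.0, 0.0, -0.0024, -0.6241], [0.0008, -0.9474, 0.3199, -0.0433], [-0.0022, -0.3199, -0.9474, 0.3811], [0.0, 0.0, 0.0, 1.0]]}
0.15 [6.24783963e-01 3.77956437e-05 4.03725551e-01] [-2.22050531e+00 -2.22055005e+00  1.60526608e-03] 0.08536807363234057
```

View pics/scene0.png

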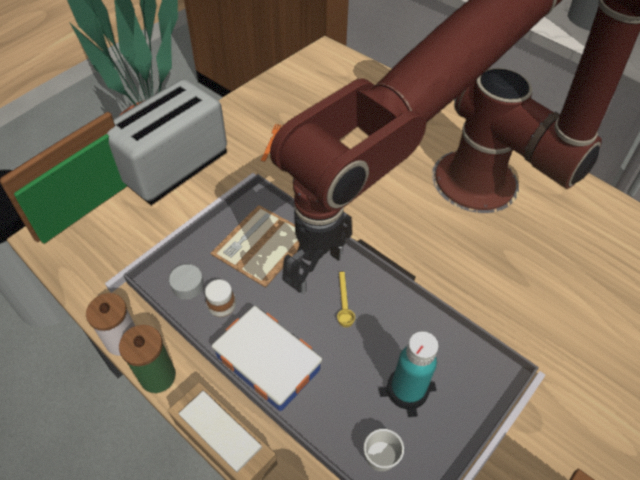

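View pics/side0.png

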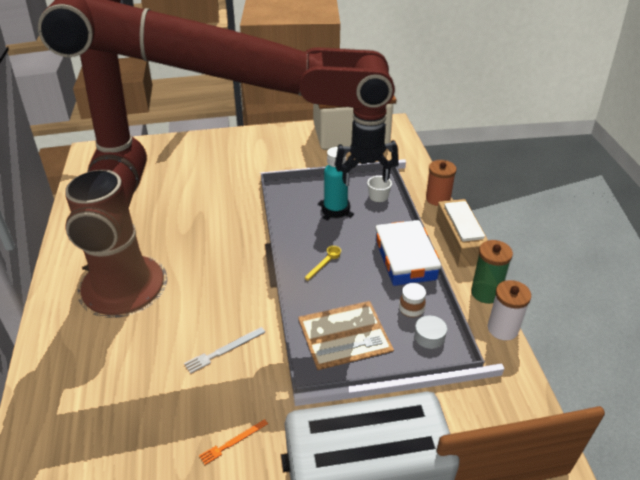

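View pics/wrist0.png

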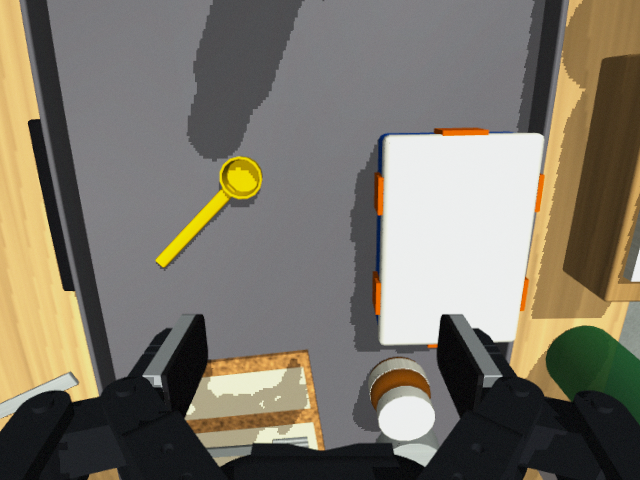

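The wrist view shows the scoop with its bowl at (241,178) and tail at (160,264). The side view shows the mat around (345,333), with the fork on its lower strip and the tines at (375,342) pointing towards +x. The empty strip is above it. The scene view shows the cap at (424,345) with its red mark.

```bash
cat > h.py <<'E'
from cell import r, imaging
import cv2, numpy as np
from scipy.spatial.transform import Rotation as R
def ray(uv,p,z):
    """pixels -> world points on plane(s) z"""
    K=np.array([[p['fx'],0,p['cx']],[0,p['fy'],p['cy']],[0,0,1]])
    n=cv2.undistortPoints(np.float64(uv).reshape(-1,1,2),K,np.float64(p['dist'])).reshape(-1,2)
    T=np.array(p['world_to_cam']);Rm=T[:3,:3];c=-Rm.T@T[:3,3]
    d=np.c_[n,np.ones(len(n))]@Rm
    return c+d*((z-c[2])/d[:,2])[:,None]
def biggest(m):
    n,l,s,c=cv2.connectedComponentsWithStats(m.astype(np.uint8))
    return l==1+np.argmax(s[1:,4])
def pix(m): return np.argwhere(m)[:,::-1]
def hsv(im): return cv2.cvtColor(im,cv2.COLOR_RGB2HSV).astype(int)
def yellow(im):
    h=hsv(im); return biggest((abs(h[...,0]-27)<6)&(h[...,1]>200)&(h[...,2]>90))
def tool(): 
    s=r.state(); return s,np.array(s['tcp_pos']),R.from_rotvec(s['eef_rot']).as_matrix()
E
python3 - <<'E'
from h import *
p={n:imaging.camera_params(n) for n in("scene","side","wrist")}
im={n:cv2.imread(f"pics/{n}0.png")[:,:,::-1].copy() for n in p}
# scoop in wrist
m=yellow(im['wrist']); P=ray(pix(m),p['wrist'],.016)[:,:2]
(c,sz,a)=cv2.minAreaRect(P.astype(np.float32)*1000); print('scoop rect',c,sz,a)
print('bowl,tail',ray([[241,178]],p['wrist'],.020),ray([[160,264]],p['wrist'],.014))
# mat in side
h=hsv(im['side']); roi=np.zeros(h.shape[:2],bool); roi[298:372,292:398]=1
b=(h[...,1]>35)&(h[...,0]>5)&(h[...,0]<40)&roi
b=biggest(cv2.morphologyEx(b.astype(np.uint8),cv2.MORPH_CLOSE,np.ones((5,5))))
P=ray(pix(b),p['side'],.011)[:,:2]
rc=cv2.minAreaRect(P.astype(np.float32)*1000); print('mat',rc,cv2.boxPoints(rc).round())
# fork corners rough + cap
for n in('scene','side'):
    h=hsv(im[n]); red=((h[...,0]<8)|(h[...,0]>172))&(h[...,1]>120)
    roi=np.zeros(red.shape,bool)
    if n=='scene': roi[325:365,405:442]=1
    else: roi[145:172,322:352]=1
    q=pix(red&roi); print(n,'red',len(q),q.min(0) if len(q) else'',q.max(0) if len(q) else'')
    if len(q): print(ray([q.mean(0)],p[n],.201))
print('capscene',ray([[424,343]],p['scene'],.201))
E
```

```text
scoop rect (513.5538940429688, -15.666030883789062) (136.69435119628906, 37.48534393310547) 38.05397415161133
bowl,tail [[0.55329146 0.01491137 0.02      ]] [[ 0.46833276 -0.06936082  0.014     ]]
mat ((527.3715209960938, -258.53564453125), (183.6064910888672, 167.6083984375), 7.771204471588135) [[ 425. -188.]
 [ 448. -354.]
 [ 630. -329.]
 [ 607. -163.]]
scene red 4 [418 347] [421 351]
[[0.60218244 0.20962255 0.201     ]]
side red 0  
capscene [[0.58799181 0.20876062 0.201     ]]
```

```bash
python3 -m crank '[[-3,-20,20,0,0,0.13,50],[-5,-40,40,0,0,0.26,50],[-8,-60,60,0,0,0.4,50],[-11,-80,80,0,0,0.53,50],[-14,-100,100,0,0,0.66,50],[-14,-100,104,0,0,0.789,50],[-14,-100,104,0,0,0.789,50],[-14,-100,104,0,0,0.789,50]]' 30
python3 - <<'E'
from h import *
s,t,T=tool();p=imaging.camera_params('wrist');im=imaging.camera('wrist');cv2.imwrite('pics/w1.png',im[:,:,::-1])
m=yellow(im);d=cv2.distanceTransform(m.astype(np.uint8),cv2.DIST_L2,3)
print(m.sum(),pix(m).min(0),pix(m).max(0))
print(t,T[:,1],s['joint_positions'],s['opening'])
E
```

```text
time: 0.95
tcp_pos: [0.5252, -0.014, 0.301]
eef_rot: [2.903, 1.201, 0.001]
ft_force: [0.5, -0.4, -0.9]
opening: 0.0501
grasp_force: 0.0
5107 [288 138] [348 333]
[ 0.52521395 -0.01404683  0.30104712] [ 7.06395041e-01 -7.07817657e-01  4.58956034e-04] [-1.68440277e-01 -9.88603743e-02  1.94011655e+00  1.38082887e-05
  1.29976393e+00  6.17960056e-01] 0.05007856833047867
```

View pics/w1.png

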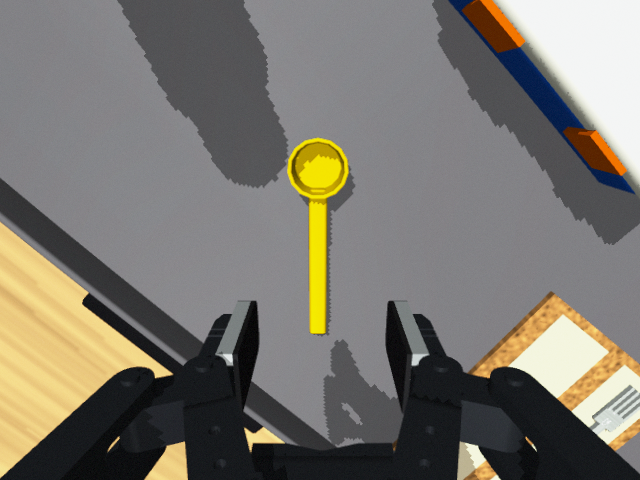

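The scoop lies nearly vertical in the picture. The bowl rim is centred at about (318,168) and the tail is at (318,333), between the fingers.

```bash
python3 - <<'E'
from h import *
s,t,T=tool();p=imaging.camera_params('wrist');im=cv2.imread('pics/w1.png')[:,:,::-1].copy()
m=yellow(im);q=pix(m)
ax=np.array([[q[q[:,1]==v][:,0].mean(),v] for v in range(210,333)])
W=ray(ax,p,.016)[:,:2]; vx,vy,x0,y0=cv2.fitLine(W.astype(np.float32),cv2.DIST_L2,0,.001,.001).ravel()
u=np.array([vx,vy]); u*=np.sign(u.sum()); ang=np.degrees(np.arctan2(u[1],u[0]))
tail=ray([[318,333.5]],p,.016)[0,:2]
rim=q[q[:,1]<198]; (c,r0)=cv2.minEnclosingCircle(rim.astype(np.float32)); bowl=ray([c],p,.022)[0,:2]
print('ang',ang,'len',np.linalg.norm(bowl-tail),'rim r',r0/407*(p['world_to_cam'][2][3]),'bowl',bowl,'tail',tail)
o=tail+69e-3*u; o2=bowl-51e-3*u; g=(o+o2)/2+10e-3*u; print(o,o2,g)
dw=np.r_[g-t[:2],0]; print('tool shift mm',T.T@dw*1000,'turn deg(world)',ang-np.degrees(np.arctan2(T[1,0],T[0,0])))
E
```

```text
ang 44.701797 len 0.1202579600250511 rim r 0.02990093467727699 bowl [0.55383235 0.0157753 ] tail [ 0.46852166 -0.06898355]
[ 0.5175653  -0.02044778] [ 0.51758271 -0.02009897] [ 0.52468178 -0.0132392 ]
tool shift mm [-0.03182087 -1.14678208 -0.00129919] turn deg(world) -0.2232701437591018
```

```bash
python3 -m crank '[[0,-1.1,40,0,0,0.004,40],[0,-1.1,80,0,0,0.004,36],[0,-1.1,105,0,0,0.004,36],[0,-1.1,119.5,0,0,0.004,36],[0,-1.1,119.5,0,0,0.004,36],[0,-1.1,119.5,0,0,0.004,20],[0,-1.1,119.5,0,0,0.004,8],[0,-1.1,119.5,0,0,0.004,6],[0,-1.1,119.5,0,0,0.004,6],[0,-1.1,119.5,0,0,0.004,6]]' 30
```

```text
time: 2.0
tcp_pos: [0.5251, -0.0134, 0.1829]
eef_rot: [2.905, 1.191, 0.004]
ft_force: [0.2, 0.4, 5.4]
opening: 0.0107
grasp_force: 32.3
```

```bash
python3 -m crank '[[0,0,-2,0,0,0,6],[0,0,-6,0,0,0,6],[0,0,-20,0,0,0,6],[0,0,-40,0,0,0,6],[0,0,-60,0,0,0,6],[-10,3,-80,0,0,0,6],[-30,9,-100,0,0,0.08,6],[-55,16,-110,0,0,0.16,6],[-80,23,-117,0,0,0.24,6],[-80,23,-117,0,0,0.24,6]]' 40
python3 -m crank '[[-15,5,0,0,0,0.06,6],[-42,10,0,0,0,0.14,6],[-70,18,0,0,0,0.22,6],[-98,28,0,0,0,0.3,6],[-120,34,0,0,0,0.36,6],[-135,39,0,0,0,0.4,6],[-142,41,0,0,0,0.4,6],[-142,41,0,0,0,0.4,6]]'
python3 - <<'E'
from h import *
s,t,T=tool();p=imaging.camera_params('wrist');im=imaging.camera('wrist');cv2.imwrite('pics/w2.png',im[:,:,::-1])
import pickle;pickle.dump(p,open('p2.pkl','wb'))
print(t,T[:,0],T[:,1],s['opening'],s['grasp_force'],s['time'])
E
```

```text
time: 3.0
tcp_pos: [0.4828, -0.0874, 0.3004]
eef_rot: [3.028, 0.829, 0.003]
ft_force: [0.6, -0.3, -0.2]
opening: 0.0108
grasp_force: 40.2
time: 3.8
tcp_pos: [0.3822, -0.1938, 0.2983]
eef_rot: [-3.134, -0.217, -0.0]
ft_force: [0.4, 0.4, 0.2]
opening: 0.0101
grasp_force: 40.2
[ 0.3822255  -0.19375403  0.29828632] [9.90486456e-01 1.37610055e-01 2.28940611e-04] [ 1.37610107e-01 -9.90486449e-01 -2.29738134e-04] 0.010123024039997186 40.15480399131775 3.8
```

View pics/w2.png

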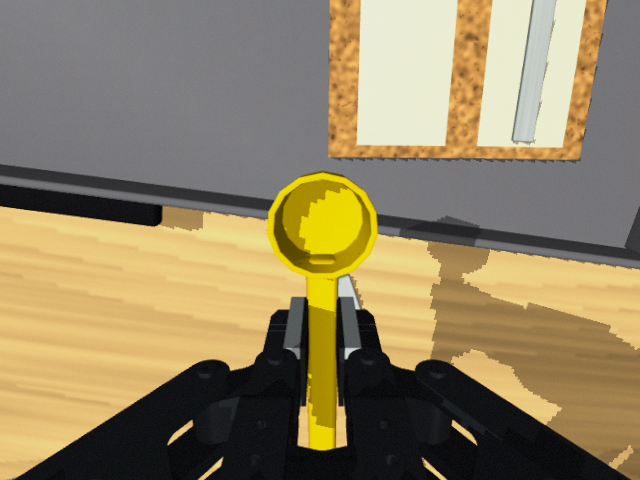

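The scoop is held straight, with its bowl rim centred at about (323,224). The empty strip's near edge runs from (357,147) to (447,146), and the fork's handle is at (523,140) on the next strip.

```bash
python3 - <<'E'
from h import *
import pickle
p=pickle.load(open('p2.pkl','rb')); im=cv2.imread('pics/w2.png')[:,:,::-1].copy(); h=hsv(im)
s,t,T=tool()
pale=(h[...,1]<50)&(h[...,2]>205); roi=np.zeros_like(pale); roi[:165,335:470]=1
m=biggest(pale&roi); q=pix(m)
rows=range(3,138)
def line(uv):
    W=ray(uv,p,.011)[:,:2].astype(np.float32); l=cv2.fitLine(W,cv2.DIST_HUBER,0,.001,.001).ravel(); u=l[:2]*np.sign(l[0]); return u,l[2:]
uL,cL=line([[q[q[:,1]==v][:,0].min()-.5,v] for v in rows]); uR,cR=line([[q[q[:,1]==v][:,0].max()+.5,v] for v in rows])
lo=ray([[c,q[q[:,0]==c][:,1].max()+.5] for c in range(365,440)],p,.011)[:,:2]
u=uL+uR;u/=np.linalg.norm(u);n=np.array([-u[1],u[0]])
print('angs',[np.degrees(np.arctan2(v[1],v[0])) for v in(uL,uR)],'width',(cL-cR)@n,'near spread',np.ptp(lo@u))
C=u*(np.median(lo@u)+.0825)+n*((cL@n+cR@n)/2); ang=np.degrees(np.arctan2(u[1],u[0])); print('strip',C,ang)
# scoop in hand
y=yellow(im); q=pix(y); ax=[[q[q[:,1]==v][:,0].mean(),v] for v in range(282,298)]
c,r0=cv2.minEnclosingCircle(q[q[:,1]<272].astype(np.float32)); B=ray([c],p,t[2]-.1829+.028)[0]
print('bowl rel tool mm',T.T@(B-t)*1000,'r px',c,r0, 'tool x ang',np.degrees(np.arctan2(T[1,0],T[0,0])))
mb=(T.T@(B-t))[:2]; 
# fork handle edge direction
f=(h[...,1]<70)&(h[...,2]>120)&(h[...,2]<215); roi[:]=0; roi[5:130,500:570]=1
q=pix(biggest(f&roi)); W=ray([[q[q[:,1]==v][:,0].mean(),v] for v in range(8,125)],p,.015)[:,:2].astype(np.float32)
l=cv2.fitLine(W,cv2.DIST_HUBER,0,.001,.001).ravel(); print('fork ang',np.degrees(np.arctan(l[1]/l[0])))
tx=u;ty=np.array([u[1],-u[0]])
tgt=C+u*(.051-mb[0])-ty*mb[1]; d=np.r_[tgt-t[:2],0]; print('tcp target',tgt,'tool shift',T.T@d*1000)
E
```

```text
angs [np.float32(7.4332314), np.float32(7.6228747)] width 0.054814465 near spread 0.0006065629824533181
strip [ 0.52573325 -0.22513167] 7.5280538
bowl rel tool mm [ 43.10058202   1.69429581 154.918158  ] r px (321.9301452636719, 225.8144073486328) 55.53679656982422 tool x ang 7.935595258182097
fork ang 6.1583757
tcp target [ 0.53334261 -0.22241706] tool shift [1.45353553e+02 4.94911388e+01 4.71250786e-02]
```

```bash
python3 -m crank '[[20,8,0,0,0,0.01,6],[50,20,0,0,0,0.018,6],[80,32,10,0,0,0.018,6],[110,43,30,0,0,0.018,6],[135,48,55,0,0,0.018,6],[145.4,49.5,80,0,0,0.018,6],[145.4,49.5,90,0,0,0.018,6],[145.4,49.5,90,0,0,0.018,6],[145.4,49.5,90,0,0,0.018,6]]'
python3 - <<'E'
from h import *
import pickle
s,t,T=tool();p=imaging.camera_params('wrist');im=imaging.camera('wrist');cv2.imwrite('pics/w3.png',im[:,:,::-1])
pickle.dump(p,open('p3.pkl','wb'));print(t,T[:,0],s['ft_force'],s['grasp_force'])
E
```

```text
time: 4.75
tcp_pos: [0.5332, -0.2224, 0.2087]
eef_rot: [3.136, 0.189, 0.0]
ft_force: [0.2, -0.2, -0.1]
opening: 0.0101
grasp_force: 40.2
[ 0.53320637 -0.22240108  0.20873125] [9.92750952e-01 1.20189525e-01 1.58844514e-04] [ 0.16169666 -0.19855324 -0.06439471] 40.1527601480484
```

View pics/w3.png

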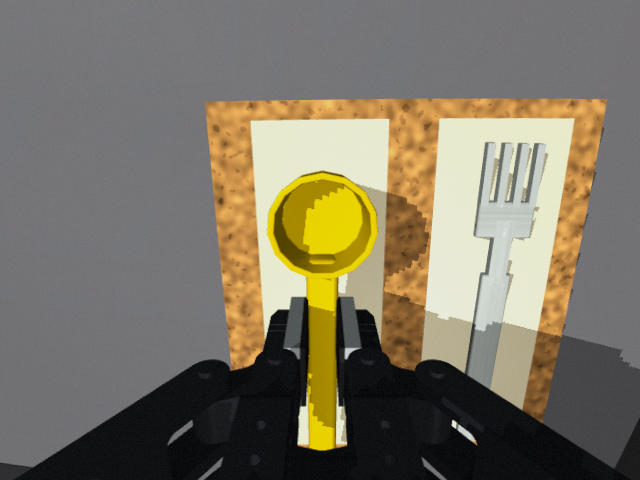

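The bowl is centred at about (322,224). The strip spans roughly columns 257 to 388 there, with its far edge at row 121. I'll check this numerically, then lower.

```bash
python3 - <<'E'
from h import *
import pickle
p=pickle.load(open('p3.pkl','rb'));s,t,T=tool()
f=lambda uv,z:((ray(uv,p,z)-t)@T*1000).round(1)
print('far edge',f([[251,121],[389,119.5]],.011).tolist()); print('sides',f([[257,200],[387,200],[264,310],[382,310]],.011).tolist())
print('rim centre',f([[322,225.8]],t[2]-.1829+.028).tolist())
# fork axis
print('fork',f([[498,255],[480,360],[517,145]],.013).tolist())
E
```

```text
far edge [[73.6, -27.3, 198.6], [74.2, 27.7, 198.7]]
sides [[41.3, -26.5, 198.5], [41.3, 28.5, 198.6], [-11.0, -25.9, 198.5], [-11.0, 28.9, 198.5]]
rim centre [[43.4, 1.0, 155.0]]
fork [[17.1, 78.5, 196.6], [-37.6, 77.7, 196.5], [64.8, 79.9, 196.7]]
```

```bash
python3 -m crank '[[-0.5,0,8,0,0,0,6],[-0.5,0,14,0,0,0,6],[-0.5,0,18,0,0,0,6],[-0.5,0,20,0,0,0,6],[-0.5,0,20.5,0,0,0,6],[-0.5,0,20.5,0,0,0,6]]'
```

```text
time: 5.4
tcp_pos: [0.5328, -0.2229, 0.1879]
eef_rot: [3.136, 0.188, 0.0]
ft_force: [-1.8, -0.3, 1.1]
opening: 0.0101
grasp_force: 40.4
```

```bash
python3 -m crank '[[0,0,0,0,0,0,12],[0,0,0,0,0,0,16],[0,0,0,0,0,0,24],[0,0,0,0,0,0,30],[0,0,0,0,0,0,34],[0,0,-8,0,0,0,34],[0,0,-30,0,0,0,40],[0,0,-70,0,0,0,60],[0,0,-110,0,0,0,80],[0,0,-140,0,0,0,85]]'
python3 - <<'E'
from h import *
s,t,T=tool();p=imaging.camera_params('side');im=imaging.camera('side')
y=yellow(im);q=pix(y)
print(t,T[:,0],q.min(0),q.max(0),s['joint_positions'])
P=ray(q,p,.018)[:,:2].astype(np.float32)*1000; print(cv2.minAreaRect(P),P.min(0),P.max(0))
cv2.imwrite('pics/s4.png',cv2.resize(im[285:385,270:420,::-1],None,fx=4,fy=4))
E
```

```text
time: 6.4
tcp_pos: [0.533, -0.2229, 0.3313]
eef_rot: [3.134, 0.188, 0.005]
ft_force: [0.6, -1.2, 0.6]
opening: 0.0811
grasp_force: 0.0Traceback (most recent call last):
  File "<stdin>", line 3, in <module>
  File "h.py", line 17, in yellow
    h=hsv(im); return biggest((abs(h[...,0]-27)<6)&(h[...,1]>200)&(h[...,2]>90))
                      ~~~~~~~^^^^^^^^^^^^^^^^^^^^^^^^^^^^^^^^^^^^^^^^^^^^^^^^^^^
  File "h.py", line 13, in biggest
    return l==1+np.argmax(s[1:,4])
                ~~~~~~~~~^^^^^^^^^
    return _wrapfunc(a, 'argmax', axis=axis, out=out, **kwds)
    return bound(*args, **kwds)
ValueError: attempt to get argmax of an empty sequence
```

```bash
python3 - <<'E'
from h import *
s,t,T=tool();p=imaging.camera_params('wrist');im=imaging.camera('wrist')
cv2.imwrite('pics/w4.png',im[:,:,::-1]); print(t,T[:,0],T[:,1],s['joint_positions'])
f=lambda uv,z:((ray(uv,p,z)-t)@T*1000).round(1)
q=pix(yellow(im)); top=q[:,1].min(); bot=q[:,1].max(); print(q.min(0),q.max(0))
print('tail/front',f([[q[q[:,1]>bot-3][:,0].mean(),bot+.5]],.021).tolist(),f([[q[q[:,1]<top+3][:,0].mean(),top-.5]],.027).tolist())
E
```

```text
[ 0.53433683 -0.22365056  0.33720473] [0.99276839 0.11963549 0.00991381] [ 0.11956528 -0.99279878  0.00739747] [-5.24858085e-01 -7.61431800e-03  1.78902433e+00  4.69241106e-05
  1.34781284e+00  9.26036174e-01]
[291 142] [344 317]
tail/front [[-82.6, -1.6, 315.4]] [[54.8, -1.7, 310.8]]
```

View pics/w4.png

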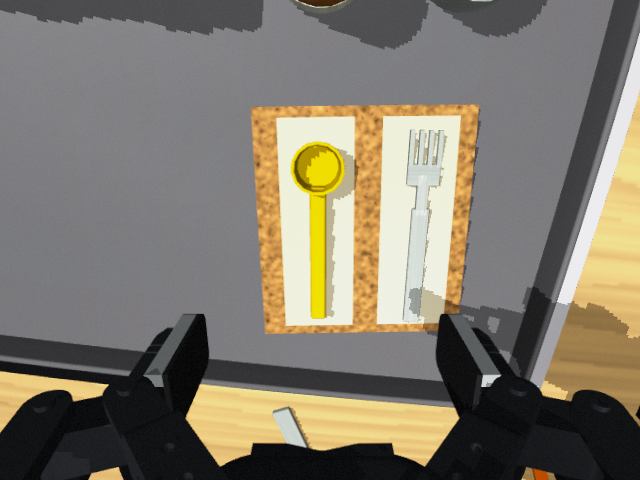

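The scoop lies on the empty strip parallel to the fork, with its bowl towards the tines. It spans rows 142 to 317 and the strip spans 117 to 325, so I'll check the centring.

```bash
python3 - <<'E'
from h import *
s,t,T=tool();p=imaging.camera_params('wrist');im=imaging.camera('wrist')
f=lambda uv,z:((ray(uv,p,z)-t)@T*1000).round(1)
h=hsv(im);q=pix(yellow(im)); pale=(h[...,1]<50)&(h[...,2]>205); pale[:,:265]=0;pale[:,362:]=0; pale[:100]=0;pale[330:]=0;m=biggest(pale);k=pix(m)
B=lambda a,v:(a[a[:,1]==v][:,0].min()-.5,a[a[:,1]==v][:,0].max()+.5)
print('strip far/near',f([[318,k[:,1].min()-.5],[318,k[:,1].max()+.5]],.011).tolist())
for v in (210,250,290): print(v,'strip sides',f([[B(k,v)[0],v],[B(k,v)[1],v]],.011)[:,1],'handle',f([[B(q,v)[0],v],[B(q,v)[1],v]],.021)[:,1])
c,r0=cv2.minEnclosingCircle(q[q[:,1]<192].astype(np.float32)); print('rim',f([c],.027),'tail',f([[318,q[:,1].max()+.5]],.011),f([[318,q[:,1].max()+.5]],.021), f([[318,q[:,1].min()-.5]],.027))
E
```

```text
strip far/near [[70.6, -1.2, 324.7], [-95.4, -1.7, 323.1]]
210 strip sides [-29.3  25.1] handle [-7.4  4.1]
250 strip sides [-28.8  25.9] handle [-6.9  4.2]
290 strip sides [-28.2  25.9] handle [-7.2  4.3]
rim [[ 37.   -1.5 308.3]] tail [[-88.9  -1.6 323.2]] [[-83.1  -1.5 313.2]] [[ 55.   -1.1 308.5]]
```

```bash
python3 -m crank '[[5,-10,-30,0,0,0,80],[15,-40,-60,0,0,-0.1,80],[25,-85,-83,0,0,-0.22,80],[35,-130,-83,0,0,-0.34,80],[45,-175,-83,0,0,-0.46,80],[55,-220,-83,0,0,-0.58,80],[63,-265,-83,0,0,-0.7,80],[72,-310,-83,0,0,-0.82,80],[80,-355,-83,0,0,-0.92,80],[83,-391,-83,0,0,-0.927,80]]'
python3 -m crank '[[0,0,0,0,0,0,80],[0,0,0,0,0,0,80],[0,0,0,0,0,0,80]]' 60
python3 - <<'E'
from h import *
import pickle
s,t,T=tool();p=imaging.camera_params('wrist');im=imaging.camera('wrist');pickle.dump((p,t,T),open('p5.pkl','wb'))
cv2.imwrite('pics/w5.png',im[:,:,::-1]); print(t,T[:,0],s['joint_positions'],s['ft_force'])
E
```

```text
time: 7.55
tcp_pos: [0.5679, 0.1777, 0.4088]
eef_rot: [-2.718, -1.574, 0.004]
ft_force: [0.4, -0.3, -0.1]
opening: 0.0797
grasp_force: 0.0
time: 7.85
tcp_pos: [0.5683, 0.1745, 0.4097]
eef_rot: [-2.722, -1.569, 0.003]
ft_force: [0.2, 0.3, 0.5]
opening: 0.0798
grasp_force: 0.0
[0.5683415  0.17450756 0.40965227] [ 0.50111772  0.86537788 -0.00146665] [ 1.72857298e-01 -2.14621593e-02  1.67962104e+00 -4.40214767e-04
  1.48519341e+00  6.97786620e-01] [0.23117878 0.33861477 0.51214086]
```

View pics/w5.png

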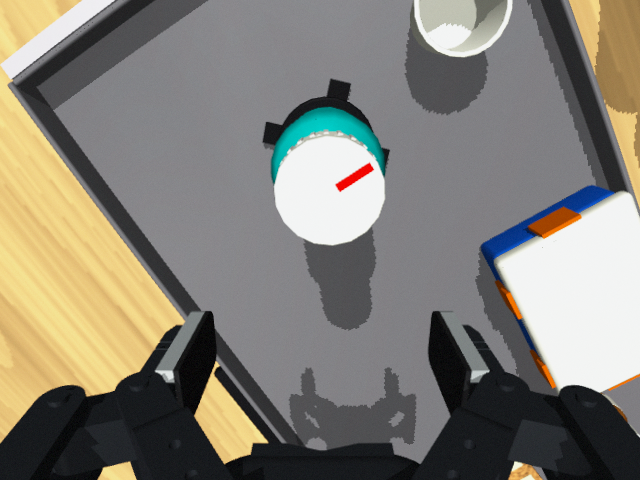

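The cap's top face is a disc centred near (330,190) with a radius of about 55 px. The red mark runs from (338,187) to (372,168).

```bash
python3 - <<'E'
from h import *
import pickle
p,t,T=pickle.load(open('p5.pkl','rb')); im=cv2.imread('pics/w5.png')[:,:,::-1].copy();h=hsv(im)
m=(h[...,1]<25)&(h[...,2]>225); red=((h[...,0]<8)|(h[...,0]>172))&(h[...,1]>150); roi=np.zeros_like(m);roi[120:255,260:400]=1
m=biggest((m|red)&roi); cs,_=cv2.findContours(m.astype(np.uint8),cv2.RETR_EXTERNAL,cv2.CHAIN_APPROX_NONE)
c=max(cs,key=cv2.contourArea)[:,0,:]; c=c[c[:,1]>165]   # lower arc: true top-face edge
W=ray(c,p,.201)[:,:2]; A=np.c_[2*W,np.ones(len(W))]; s,*_=np.linalg.lstsq(A,(W**2).sum(1),rcond=None)
C=s[:2]; print('cap',C,'r',np.sqrt(s[2]+C@C))
q=ray(pix(red&roi),p,.201)[:,:2]-C; d=q.mean(0); print('mark ang',np.degrees(np.arctan2(d[1],d[0])),np.linalg.norm(d))
D=T.T@np.r_[C-t[:2],0]*1000; print('shift',D,'z to grip',1000*(t[2]-(.006+.163+.026+.155)))
E
```

```text
cap [0.5922141  0.20799847] r 0.024270414221991003
mark ang 2.4014264270292633 0.013121166156529416
shift [40.9452739   3.87586659 -0.06418653] z to grip 59.65227091565289
```

```bash
python3 -m crank '[[15,1,0,0,0,0,80],[32,2,5,0,0,0,80],[40.5,3,20,0,0,0,80],[40.5,3,40,0,0,0,80],[40.5,3,55,0,0,0,80],[40.5,3,62,0,0,0,75],[40.5,3,62,0,0,0,64],[40.5,3,62,0,0,0,60]]' 20
python3 -m crank '[[0,0,0,0,0,0,56],[0,0,0,0,0,0,53],[0,0,0,0,0,0,51],[0,0,0,0,0,0,49],[0,0,0,0,0,0,46],[0,0,0,0,0,0,44]]' 20
```

```text
time: 8.7
tcp_pos: [0.5914, 0.2087, 0.3491]
eef_rot: [2.721, 1.57, 0.001]
ft_force: [-0.1, 0.5, 0.1]
opening: 0.0598
grasp_force: 0.0
time: 9.3
tcp_pos: [0.5915, 0.2089, 0.3495]
eef_rot: [2.721, 1.57, 0.002]
ft_force: [0.2, -0.8, 3.5]
opening: 0.0489
grasp_force: 20.3
```

```bash
python3 -m crank '[[0,0,0,0,0,0,44],[0,0,0,0,0,0,44],[0,0,0,0,0,0,44],[0,0,1,0,0,0,44],[0,0,2,0,0,0,44],[0,0,3,0,0,0,44],[0,0,3,0,0,0,44],[0,0,3,0,0,0,44]]' 70
python3 -m crank '[[0,0,1,0,0,0,44],[0,0,2,0,0,0,44],[0,0,3,0,0,0,44],[0,0,3,0,0,0,44],[0,0,3,0,0,0,44]]'
```

```text
time: 10.1
tcp_pos: [0.5915, 0.2089, 0.3464]
eef_rot: [2.721, 1.57, 0.002]
ft_force: [0.3, -0.9, 6.5]
opening: 0.0479
grasp_force: 71.3
time: 10.6
tcp_pos: [0.5915, 0.2089, 0.3439]
eef_rot: [2.721, 1.57, 0.002]
ft_force: [-1.2, -1.2, 8.3]
opening: 0.0479
grasp_force: 71.4
```

```bash
python3 -m crank '[[0,0,0,0,0,-0.05,44],[0,0,0,0,0,-0.12,44],[0,0,0,0,0,-0.2,44],[0,0,0,0,0,-0.28,44],[0,0,0,0,0,-0.36,44],[0,0,0,0,0,-0.44,44],[0,0,0,0,0,-0.5,44],[0,0,0,0,0,-0.5,44]]'; python3 -c "
from cell import r; print(r.state()['torque'],r.state()['joint_positions'])"
```

```text
time: 11.4
tcp_pos: [0.5916, 0.2091, 0.3442]
eef_rot: [2.246, 2.195, 0.003]
ft_force: [-0.1, 0.2, 8.2]
opening: 0.0481
grasp_force: 71.5
[0.01583199 0.00248014 0.07738232] [2.21092790e-01 1.00980758e-01 1.66466114e+00 3.64330471e-04
 1.37366347e+00 2.43946677e-01]
```

```bash
python3 -m crank '[[0,0,0.2,0,0,-0.08,44],[0,0,0.2,0,0,-0.16,44],[0,0,0.2,0,0,-0.24,44],[0,0,0.2,0,0,-0.32,44],[0,0,0.2,0,0,-0.4,44],[0,0,0.2,0,0,-0.46,44],[0,0,0.2,0,0,-0.485,44],[0,0,0.2,0,0,-0.485,44],[0,0,0.2,0,0,-0.485,44]]'; python3 - <<'E'
from h import *
s,t,T=tool();print(s['torque'],'turned',np.degrees(np.arctan2(T[1,0],T[0,0]))-59.93)
p=imaging.camera_params('scene');im=imaging.camera('scene');cv2.imwrite('pics/sc6.png',cv2.resize(im[270:440,340:500,::-1],None,fx=3,fy=3))
E
```

```text
time: 12.3
tcp_pos: [0.5916, 0.2091, 0.344]
eef_rot: [1.654, 2.669, 0.003]
ft_force: [0.1, -0.5, 8.3]
opening: 0.0476
grasp_force: 71.6
[-0.02665161 -0.02958242 -0.01214309] turned 56.48953239966084
```

View pics/sc6.png

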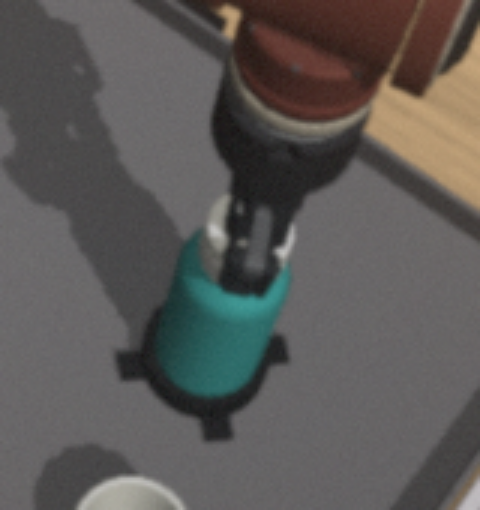

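The gripper holds the white cap on the bottle after a 56° turn, though the mark is hidden. I'll ease up slowly and watch the force.

```bash
python3 -m crank '[[0,0,-1.5,0,0,0,44],[0,0,-3,0,0,0,44],[0,0,-4.5,0,0,0,44],[0,0,-6,0,0,0,44],[0,0,-7.5,0,0,0,44],[0,0,-7.5,0,0,0,44],[0,0,-7.5,0,0,0,44]]'
```

```text
time: 13.05
tcp_pos: [0.5912, 0.2089, 0.3497]
eef_rot: [-1.655, -2.67, -0.0]
ft_force: [2.8, 0.3, 3.5]
opening: 0.0484
grasp_force: 71.4
```

```bash
python3 -m crank '[[0,0,-1,0,0,0,44],[0,0,-2,0,0,0,44],[0,0,-3,0,0,0,44],[0,0,-3,0,0,0,44],[0,0,-3,0,0,0,44]]'
```

```text
time: 13.55
tcp_pos: [0.5911, 0.2088, 0.3525]
eef_rot: [-1.655, -2.67, 0.001]
ft_force: [2.6, 0.9, 0.1]
opening: 0.0477
grasp_force: 71.8
```

```bash
python3 -m crank '[[0,0,-3,0,0,0,44],[0,0,-8,0,0,0,44],[0,0,-16,0,0,0,44],[0,0,-26,0,0,0,44],[0,0,-36,0,0,0,44],[0,0,-46,0,0,0,44],[0,0,-54,0,0,0,44],[0,0,-57,0,0,0,44],[0,0,-57,0,0,0,44],[0,0,-57,0,0,0,44]]'
python3 - <<'E'
from h import *
ims=[imaging.camera(n)[:,:,::-1] for n in('scene','side','wrist')]
a=cv2.resize(ims[0][240:440,340:500],(400,500));b=cv2.resize(ims[1][110:230,290:386],(400,500))
cv2.imwrite('pics/f7.png',np.hstack([a,b])); s,t,T=tool();print(t,T[:,2],s['time'])
E
```

```text
time: 14.55
tcp_pos: [0.5912, 0.2088, 0.4095]
eef_rot: [-1.655, -2.67, 0.001]
ft_force: [0.1, -0.4, -0.9]
opening: 0.0478
grasp_force: 72.5
[0.59114808 0.20881448 0.40917867] [-1.31576162e-03 -3.11391065e-04 -9.99999086e-01] 14.7
```

View pics/f7.png

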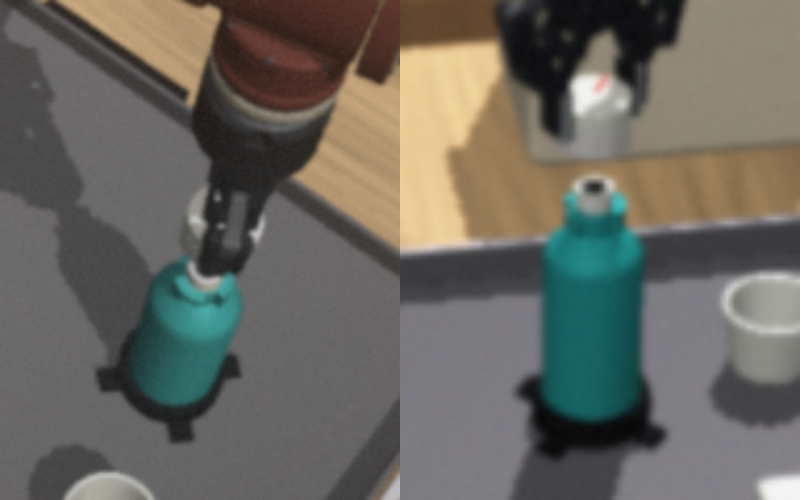

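The cap is off and held level above the open mouth, with the sealing ring visible at about (594,190) in the side crop.

```bash
python3 -c "from cell import r; print(r.finish_job())"
```

```text
the job is handed in; nothing more can be done
None
```

The job is handed in. The scoop lies on the empty strip, parallel to the fork and within about 2 mm of centre by the wrist camera. The cap was pressed, turned about 56° anticlockwise and lifted off, and is held level about 5 cm above the mouth.

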